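Fill the tablet cassette and unclip it from its dock

ROBOT

A 7-joint arm with a two-finger parallel gripper is mounted at the origin on the work surface; the furniture and walls round the work are solid. World frame = base frame: x ahead of the robot, y to its left, z up, the work surface at z = 0. Lengths are in m, angles in rad, forces in N, time in s.
With the tool pointing down it reaches from about 0.425 to 0.925 m from the base axis. Payload 6.8 kg.
Tool frame: the origin (TCP) lies between the finger pads; the fingertips stand 11 mm ahead of it and the grasp point (between the pads) lies 8 mm behind it; z points along the fingers, y is the line along which they close (so a half turn about z gives the same grasp; the last joint's range is limited). The gripper opens to 85 mm and grips with 20 to 120 N. Pads are 22 mm wide; open, the fingers measure 114 mm over their backs; the gripper's body (76 mm by 85 mm) begins 54 mm behind the grasp point. The pads swing forward as they close: fully open they stand 13 mm farther back than shut.
Start: joints at [-1.343, 0.477, 0.022, 1.555, -0.011, 1.109, -0.083], TCP at [0.222, 0.637, 0.242] pointing down, gripper open.
Joint ranges: [-2.96, 2.96], [-0.34, 2.1], [-1.41, 1.46], [0.24, 2.44], [-1.37, 4.51], [0.17, 1.92], [-2.96, 2.96]. Speed limits (rad/s): [2.39, 2.39, 3.14, 3.14, 3.14, 3.14, 3.14].

INTERFACE

Orientations are given as a rotation vector (axis times angle).
In Python, from bench import r gives the robot as it stands.
- The arm moves only by the tool send_rows, never from a script. Its argument "deltas" is a list of rows, each an object of numbers: "dx", "dy", "dz": the shift along the world's x, y, z in mm; "rx", "ry", "rz": the turn, a rotation vector about the world's x, y, z in degrees. A call has 1 to 5 rows; each row is the pose to reach, as a shift and turn from the pose commanded when the call began; what a row does not reach only later rows make up. A row lasts 1/12 s, in which the tool goes at most 41.7 mm and 7.16 degrees, less where a joint would pass 70% of its speed; a pose out of reach is approached as far as the arm can. A call with a gripper value outside its range is refused whole. "jaw" is the finger opening in mm, from 0 to 85.4, set as the call begins (left out, the last holds). The fingers move at their own pace and stop on an object; "newtons" is the grip in N (left out, the last holds). Time passes only in rows, so rows that repeat a pose let the fingers close. It gives the time, the measured TCP pose, the force, the opening and the grip force at its end, in the units of the state.
- r.get_obs(): the state, without advancing time (a new reading comes with each control period).
- r.grab_frame(name): name is "side" or "top" or "wrist"; returns a dict with "frame" (384x512x3 uint8, blue, green, red), "z_map" (384x512 float32, m along the optical axis (not along the pixel's ray), 0 where there is no reading), "vertical_fov" (degrees; the focal length in pixels is half the picture's height over the tangent of half this angle, whatever the lens; pixels are square), "cx", "cy" (the principal point, pixels), "xyz" and "orientation" of the camera in the world. Camera axes: x right, y down, z forward; pixel columns grow to the right and rows downward; lengths in m; the calibration is good to about 2 mm. A picture is of the moment at which its call begins.
- r.hand_in(): hands the job in; it is judged then, once.
The state is a dict: "clock": time; "joints": joint angles; "qvel": joint speeds; "tau": joint torques, N m; "tcp_pos": TCP position; "orientation": TCP orientation; "contact_force": force on the tool from outside, world axes, zero at the start; "moment": the same for the moment, N m; "grip_width": finger opening in m; "gripper_force": force on a finger pad.
Only numpy, scipy, OpenCV 4.12 (cv2) and the standard library are available. Lean on these libraries where they do the work, as an engineer would, in place of code of your own. Each camera call takes 0.05 s, during which the arm holds its last target. There are 200 camera calls.

TASK

Pour all six blue chemistry tablets from the beaker into the open grey cassette while it is still clipped in its dock, and stand the empty beaker back upright on the worktop. Then pinch the cassette's two red side catches together, lift it straight out of the dock, still upright with all the tablets in it, and finish holding it there by the pinched catches, about 10 cm above its seat. Leave the loupe, the dropper bottle and the timer where they are.

Things in the scene. Friction and masses are not known exactly. Their poses are not given: they have to be found in the camera images.
- cassette: Loose grey open box, 46 mm (x) by 116 mm (y), 80 mm high; walls 2 mm, inside 42 x 112 mm. Above the rim a collar rises to 93 mm above the underside: upright beside the catches (|y| under 32 mm), flared outward elsewhere, to 68 mm from the centre at the ends and 33 mm at the sides. Origin: centre of the underside. About 0.2 kg. Starts in the dock, underside 10 mm above the worktop, axes parallel to the dock's.
- cassette_grip (a point): Midway between the cassette's two red catch pads, 60 mm above its underside (70 mm above the worktop in the dock); the cassette's axes. Grip here across its x, fingers from above outside both pads. Pads: 34 mm wide along y, 46 to 78 mm above the underside, outer faces 66 mm apart released, 55 mm fully pinched.
- catch_a (a joint): Inward travel of the red catch on the cassette's -x side: 0 released (sprung out), 0.0055 m fully pressed in against its stop; the tooth is clear of the dock's lip above 0.0042 m. Spring: about 3 N to start, 6 N fully in.
- catch_b (a joint): The same for the red catch on the cassette's +x side.
- dock: Fixed filling dock: aluminium base 112 mm (x) by 156 mm (y) by 10 mm, origin at the centre of its underside on the worktop. Black guides round the cassette reach 29 mm, two grey keepers at x = +-43 mm reach 34 mm above the worktop; their lips hold down the catches' teeth. With both catches in, the cassette comes out straight up, free of the guides after 25 mm.
- beaker_mid (a point): Centre of the translucent white plastic beaker, half-way up (44 mm above its underside) on its axis, z up along the axis. The beaker is loose, 88 mm high, outer diameter about 71 mm at the rim, 67 mm half-way up and 64 mm at the foot, wall about 3 mm, floor 5 mm thick; about 0.1 kg plus the tablets.
- tablet_1_mid (a point): Centre of blue round tablet 1 of 6: a hard ball 18 mm in diameter, 12 g, lying in the beaker at the start; rolls freely.
- tablet_2_mid (a point): Centre of blue round tablet 2 of 6: a hard ball 18 mm in diameter, 12 g, lying in the beaker at the start; rolls freely.
- tablet_3_mid (a point): Centre of blue round tablet 3 of 6: a hard ball 18 mm in diameter, 12 g, lying in the beaker at the start; rolls freely.
- tablet_4_mid (a point): Centre of blue round tablet 4 of 6: a hard ball 18 mm in diameter, 12 g, lying in the beaker at the start; rolls freely.
- tablet_5_mid (a point): Centre of blue round tablet 5 of 6: a hard ball 18 mm in diameter, 12 g, lying in the beaker at the start; rolls freely.
- tablet_6_mid (a point): Centre of blue round tablet 6 of 6: a hard ball 18 mm in diameter, 12 g, lying in the beaker at the start; rolls freely.
- loupe: Bystander: black loupe, 46 mm across and 58 mm high, standing on the worktop; origin at the centre of its underside.
- dropper_bottle: Bystander: white dropper bottle with red tip, 42 mm across and 113 mm high, standing on the worktop; origin at the centre of its underside.
- stop_clock: Bystander: small white countdown timer, 44 x 66 x 69 mm, standing on the worktop; origin at the centre of its underside.
Not all that is in view belongs to the job. There is more than one size of the part that bears beaker_mid; the job needs the smaller. Several things have the shape of the dock; the one meant has the colours described above.

How it is judged:
By the outcome, as a careful person would: the job done as asked, in the order asked, and still so for the second after the job is handed in, while the arm keeps its last pose, push and grip.
It also fails if it takes over 67 s, if anything falls off the work surface, if the arm or the gripper's body presses on something with over 40 N, if the wrist force passes 120 N, or if a joint passes its speed limit or range.

## Working session

There is one attempt and no reset: what is moved stays moved. The work goes in short steps, Python scripts to look and compute and a tool call to move; the robot and the scene stay as the last step left them, time stands still between calls to the robot, and variables do not carry over. Pictures are saved under pics/ and viewed, at most 10 in all, crops included, and the job is handed in when it is done.

Besides the shell and the picture viewer there is one more tool, called after "Emit:" as name(argument=value, ...), one argument or row to a line, values as JSON. send_rows: Moves the arm, as the interface text tells. Its arguments: {"type":"object","properties":{"deltas":{"type":"array","items":{"type":"object","properties":{"dx":{"type":"number"},"dy":{"type":"number"},"dz":{"type":"number"},"rx":{"type":"number"},"ry":{"type":"number"},"rz":{"type":"number"}}}},"jaw":{"type":"number"},"newtons":{"type":"number"}},"required":["deltas"]}

```bash
mkdir -p pics; ls
cat > h.py <<'E'
import numpy as np,cv2,sys
from scipy.spatial.transform import Rotation as R
from bench import r
def grab(n):
    f=r.grab_frame(n); return f
def cloud(f):
    z=f["z_map"];h,w=z.shape;fl=h/2/np.tan(np.radians(f["vertical_fov"])/2)
    v,u=np.mgrid[:h,:w]
    p=np.stack([(u-f["cx"])/fl*z,(v-f["cy"])/fl*z,z],-1)
    o=np.array(f["orientation"]);M=R.from_rotvec(o).as_matrix() if o.size==3 else (o if o.shape==(3,3) else R.from_quat(o).as_matrix())
    W=p@M.T+np.array(f["xyz"]); W[z==0]=np.nan
    return W
E
python3 - <<'E'
from h import *
o=r.get_obs();print(o)
a=[]
for n in("top","side"):
    f=grab(n);print(n,f["xyz"],f["orientation"],f["vertical_fov"],f["cx"],f["cy"])
    np.savez(f"{n}.npz",bgr=f["frame"],W=cloud(f))
    a.append(f["frame"])
    cv2.imwrite(f"pics/{n}0.png",cv2.resize(f["frame"],(800,600)))
E
```

```text
pics
{'clock': 0.0, 'joints': array([-1.3430952 ,  0.47780113,  0.02236379,  1.55646753, -0.01146072,
        1.10925863, -0.08310749]), 'qvel': array([-1.53046801e-04, -4.56356467e-04, -1.16058780e-03,  5.13930288e-05,
        1.74751142e-04, -1.07202309e-03, -4.27857898e-04]), 'tau': array([ 1.97410518e-04, -5.96449149e+01,  1.60830639e+00, -2.81192887e+01,
        1.25406525e-02,  9.59708792e-03,  2.58707274e-05]), 'tcp_pos': array([0.22228006, 0.63675103, 0.24131868]), 'orientation': array([-5.24964025e-01, -3.09729547e+00,  2.83077930e-03]), 'contact_force': array([ 0.33068548, -0.92419154,  0.58166944]), 'moment': array([ 0.02518245,  0.01311408, -0.01398266]), 'gripper_force': 0.0, 'grip_width': 0.08517147597952152}
top [ 0.3498004  -0.00268237  1.15040918] [-2.11496248  2.15504729 -0.13992125] 49.55653213215674 258.2384412178104 193.97198661199457
side [0.5116354  0.68973244 0.76744329] [-0.02476104  2.91049184 -1.18154514] 51.29397957114422 254.15008963356422 193.20497275298112
```

View pics/top0.png

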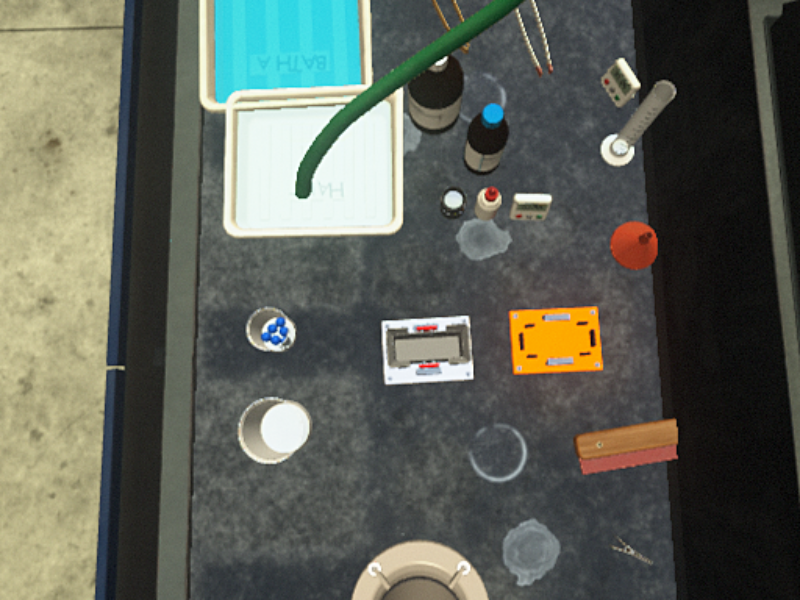

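View pics/side0.png

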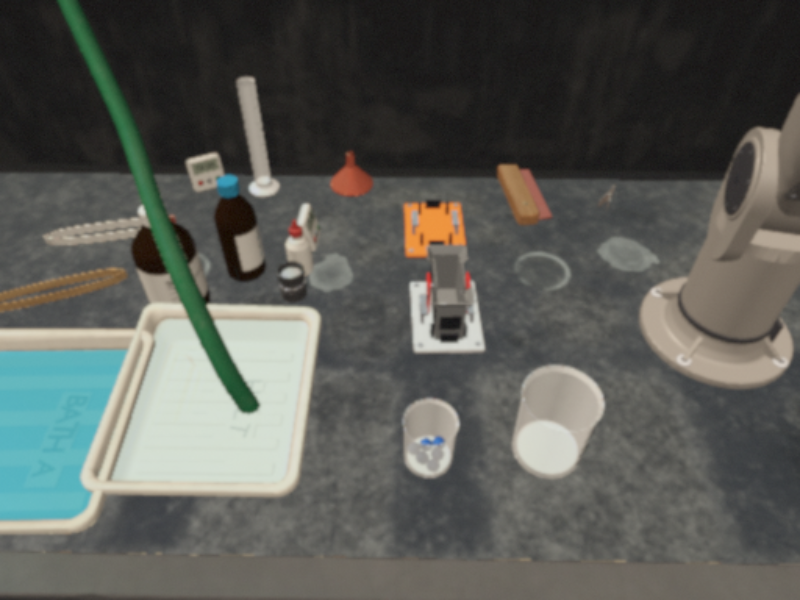

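The top view shows the small beaker with blue tablets at (270,330), the large beaker at (275,430), the white/grey dock with cassette at (427,350) and an orange decoy dock at (556,340). The bystanders are at (453,203), (488,203) and (530,207). The side view agrees, with the small beaker at (430,437) and the cassette at (447,290).

Run:
```python
from h import *
for n,pts in(("top",[(270,330),(270,308),(247,330),(295,330),(270,350),(427,350),(427,328),(427,366),(383,322),(470,318),(473,380),(387,385),(275,430),(420,560),(453,203),(488,203),(530,207),(300,190),(427,110),(640,245),(330,400)]),("side",[(430,437),(447,290),(460,420),(403,420),(430,475),(412,284),(478,284),(482,348),(414,350),(700,300)])):
    d=np.load(n+".npz");W=d["W"]
    for u,v in pts: print(n,(u,v),np.round(W[int(v*.64),int(u*.64)],3))
# beaker points: top, near region
d=np.load("top.npz");W=d["W"];b=d["bgr"].astype(int)
ref=W[int(330*.64),int(270*.64)]
m=(np.linalg.norm(W[...,:2]-ref[:2],axis=-1)<.08)&(W[...,2]>.075)&(W[...,2]<.1)
p=W[m];print("rim",m.sum(),p.min(0),p.max(0),cv2.minEnclosingCircle(p[:,:2].astype(np.float32)))
red=(b[...,2]>150)&(b[...,1]<70)&(b[...,0]<70)
ref=W[int(350*.64),int(427*.64)]
m=red&(np.linalg.norm(W[...,:2]-ref[:2],axis=-1)<.1)
n_,l,s,c=cv2.connectedComponentsWithStats(m.astype(np.uint8))
for i in range(1,n_):
    if s[i,4]>3:print("red",s[i,4],c[i]/.64,np.nanmedian(W[l==i],0))
m=(np.linalg.norm(W[...,:2]-ref[:2],axis=-1)<.11)&(abs(W[...,2]-.01)<.006)&(b.min(-1)>110)
print("dock",cv2.minAreaRect(W[m][:,:2].astype(np.float32)),m.sum(),np.median(W[m][:,2]))
m=(np.linalg.norm(W[...,:2]-ref[:2],axis=-1)<.11)&(W[...,2]>.092)&(W[...,2]<.115)
print("collar",cv2.minAreaRect(W[m][:,:2].astype(np.float32)),m.sum())
```

```text
top (270, 330) [0.478 0.255 0.018]
top (270, 308) [0.507 0.24  0.086]
top (247, 330) [0.471 0.275 0.087]
top (295, 330) [0.476 0.208 0.032]
top (270, 350) [0.444 0.258 0.002]
top (427, 350) [ 0.438 -0.022  0.011]
top (427, 328) [nan nan nan]
top (427, 366) [ 0.407 -0.02   0.081]
top (383, 322) [0.489 0.054 0.01 ]
top (470, 318) [ 0.494 -0.098  0.009]
top (473, 380) [ 0.385 -0.1   -0.   ]
top (387, 385) [ 0.379  0.051 -0.002]
top (275, 430) [0.305 0.244 0.005]
top (420, 560) [ 0.088 -0.001  0.014]
top (453, 203) [ 0.695 -0.071  0.047]
top (488, 203) [ 0.685 -0.131  0.072]
top (530, 207) [ 0.681 -0.206  0.055]
top (300, 190) [0.716 0.192 0.069]
top (427, 110) [ 0.843 -0.03   0.099]
top (640, 245) [ 0.613 -0.394  0.042]
top (330, 400) [0.354 0.149 0.004]
side (430, 437) [0.469 0.212 0.007]
side (447, 290) [ 0.433 -0.078  0.011]
side (460, 420) [0.425 0.179 0.002]
side (403, 420) [0.508 0.181 0.001]
side (430, 475) [0.47  0.274 0.01 ]
side (412, 284) [ 0.495 -0.092  0.011]
side (478, 284) [ 0.379 -0.105  0.001]
side (482, 348) [0.383 0.048 0.008]
side (414, 350) [ 0.492  0.048 -0.002]
side (700, 300) [0.062 0.026 0.098]
rim 134 [0.43904866 0.20706861 0.07511489] [0.50954786 0.27651573 0.09167928] ((0.4741813838481903, 0.2417704463005066), 0.03574107587337494)
red 19 [427.05592105 327.54934211] [ 0.46949743 -0.02398733  0.07904192]
red 12 [428.77604167 365.49479167] [ 0.40680531 -0.02402391  0.08070107]
dock ((0.4399988055229187, -0.022434040904045105), (0.11230123788118362, 0.1557338386774063), 2.1175341606140137) 1373 0.009738447249425741
collar ((0.44026535749435425, -0.02239222824573517), (0.06580328196287155, 0.13538360595703125), 2.3765811920166016) 424
```

Emit:
send_rows(
  deltas=[
    {"dx": 25, "dy": -33, "rz": -7},
    {"dx": 50, "dy": -65, "rz": -14},
    {"dx": 76, "dy": -98, "rz": -21},
    {"dx": 101, "dy": -130, "rz": -28},
    {"dx": 126, "dy": -163, "rz": -35},
  ],
  jaw=85,
  newtons=30,
)

```text
$.deltas[0]: bad value
```

Emit:
send_rows(
  deltas=[
    {"dx": 25, "dy": -33, "rz": -7},
    {"dx": 50, "dy": -65, "rz": -14},
    {"dx": 76, "dy": -98, "rz": -21},
    {"dx": 101, "dy": -130, "rz": -28},
    {"dx": 126, "dy": -160, "rz": -35.5},
  ],
)

```text
$.deltas[0]: bad value
```

Emit:
send_rows(
  deltas=[
    {"rx": -7, "dz": -8},
    {"rx": -14, "dz": -16},
    {"rx": -21, "dz": -24},
    {"rx": -28, "dz": -32},
    {"rx": -35, "dz": -40},
  ],
)

```text
$.deltas[0]: bad value
```

Emit:
send_rows(
  deltas=[
    {"rx": -5},
    {"rx": -10},
    {"rx": -10},
    {"rx": -10},
  ],
)

```text
$.deltas[0]: bad value
```

Emit:
send_rows(
  deltas=[
    {"dx": 25, "dy": -33, "dz": 0, "rx": 0, "ry": 0, "rz": -7},
    {"dx": 50, "dy": -65, "dz": 0, "rx": 0, "ry": 0, "rz": -14},
    {"dx": 76, "dy": -98, "dz": 0, "rx": 0, "ry": 0, "rz": -21},
    {"dx": 101, "dy": -130, "dz": 0, "rx": 0, "ry": 0, "rz": -28},
    {"dx": 126, "dy": -163, "dz": 0, "rx": 0, "ry": 0, "rz": -35},
  ],
  jaw=85,
  newtons=30,
)

```text
clock: 0.52
tcp_pos: [0.3492, 0.4724, 0.242]
orientation: [-1.44, -2.792, 0.001]
contact_force: [1.2, 0.4, -0.1]
grip_width: 0.0848
gripper_force: 0.0
```

Emit:
send_rows(
  deltas=[
    {"dx": 25, "dy": -33, "dz": 0, "rx": 0, "ry": 0, "rz": -7},
    {"dx": 50, "dy": -65, "dz": 0, "rx": 0, "ry": 0, "rz": -14},
    {"dx": 76, "dy": -98, "dz": 0, "rx": 0, "ry": 0, "rz": -21},
    {"dx": 101, "dy": -130, "dz": 0, "rx": 0, "ry": 0, "rz": -28},
    {"dx": 125, "dy": -160, "dz": 0, "rx": 0, "ry": 0, "rz": -35.5},
  ],
)

```text
clock: 0.93
tcp_pos: [0.4743, 0.3119, 0.2422]
orientation: [2.217, 2.225, -0.0]
contact_force: [0.3, 0.3, 0.1]
grip_width: 0.085
gripper_force: 0.0
```

Emit:
send_rows(
  deltas=[
    {"dx": 0, "dy": 0, "dz": -16, "rx": -7, "ry": 0, "rz": 0},
    {"dx": 0, "dy": 0, "dz": -32, "rx": -14, "ry": 0, "rz": 0},
    {"dx": 0, "dy": 0, "dz": -48, "rx": -21, "ry": 0, "rz": 0},
    {"dx": 0, "dy": 0, "dz": -64, "rx": -28, "ry": 0, "rz": 0},
    {"dx": 0, "dy": 0, "dz": -80, "rx": -35, "ry": 0, "rz": 0},
  ],
)

```text
clock: 1.35
tcp_pos: [0.4736, 0.3152, 0.1622]
orientation: [1.86, 1.88, -0.595]
contact_force: [-0.3, 0.5, -0.5]
grip_width: 0.0848
gripper_force: 0.0
```

Emit:
send_rows(
  deltas=[
    {"dx": 0, "dy": 0, "dz": -16, "rx": -5, "ry": 0, "rz": 0},
    {"dx": 0, "dy": 0, "dz": -32, "rx": -10, "ry": 0, "rz": 0},
    {"dx": 0, "dy": 0, "dz": -40, "rx": -10, "ry": 0, "rz": 0},
    {"dx": 0, "dy": 0, "dz": -40, "rx": -10, "ry": 0, "rz": 0},
  ],
)

```text
clock: 1.68
tcp_pos: [0.4719, 0.3143, 0.1191]
orientation: [1.748, 1.772, -0.738]
contact_force: [0.3, -0.5, 0.1]
grip_width: 0.085
gripper_force: 0.0
```

Run:
```python
from h import *
o=r.get_obs();print(np.round(o["tcp_pos"],4),np.round(R.from_rotvec(o["orientation"]).as_matrix(),3),np.round(o["joints"],2))
ims=[]
for n in("top","side"):
    f=grab(n);ims.append(cv2.resize(f["frame"],(400,300)))
    W=cloud(f)
    if n=="top":
        m=(np.linalg.norm(W[...,:2]-[.474,.242],axis=-1)<.06)&(W[...,2]>.075)&(W[...,2]<.1)
        print(m.sum())
f=grab("wrist");print(f["xyz"])
ims.append(cv2.resize(f["frame"],(800,300)))
cv2.imwrite("pics/a.png",np.vstack([np.hstack(ims[:2]),ims[2]]))
```

```text
[0.4719 0.3143 0.1191] [[-0.014  1.    -0.001]
 [ 0.705  0.009 -0.709]
 [-0.709 -0.011 -0.705]] [-1.24  0.83  0.46  1.61  0.18  1.37 -0.88]
139
[0.47345947 0.45516156 0.16850961]
```

View pics/a.png

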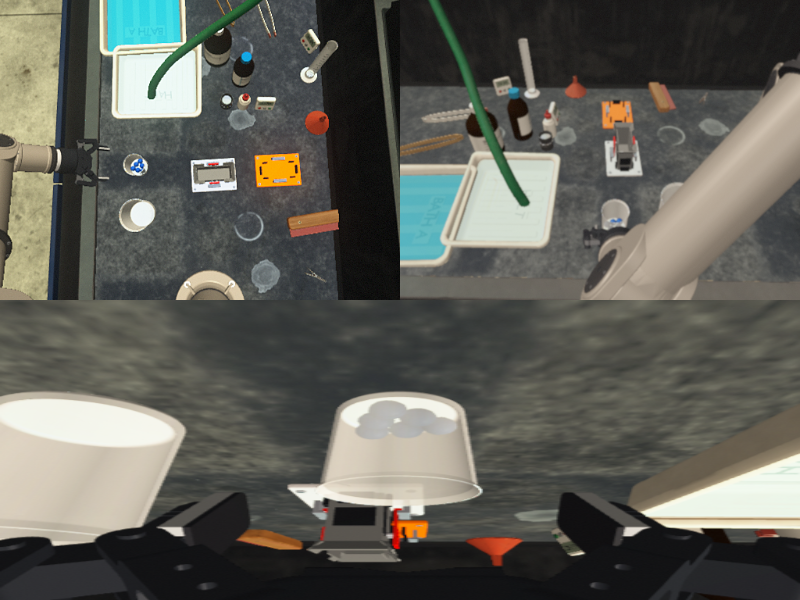

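The gripper is leaned 45° on the +y side with the beaker centred between the fingers, at about (400,440) in the wrist view. Next I advance along the tool axis and grip.

Emit:
send_rows(
  deltas=[
    {"dx": 1, "dy": -20, "dz": -17, "rx": 0, "ry": 0, "rz": 0},
    {"dx": 2, "dy": -40, "dz": -35, "rx": 0, "ry": 0, "rz": 0},
    {"dx": 2, "dy": -60, "dz": -52, "rx": 0, "ry": 0, "rz": 0},
    {"dx": 2, "dy": -78, "dz": -68, "rx": 0, "ry": 0, "rz": 0},
    {"dx": 2, "dy": -78, "dz": -68, "rx": 0, "ry": 0, "rz": 0},
  ],
)

```text
clock: 2.25
tcp_pos: [0.4751, 0.2306, 0.055]
orientation: [1.758, 1.764, -0.738]
contact_force: [0.3, -0.7, 0.1]
grip_width: 0.0851
gripper_force: 0.0
```

Emit:
send_rows(
  deltas=[
    {"dx": 0, "dy": 0, "dz": 0, "rx": 0, "ry": 0, "rz": 0},
    {"dx": 0, "dy": 0, "dz": 0, "rx": 0, "ry": 0, "rz": 0},
    {"dx": 0, "dy": 0, "dz": 0, "rx": 0, "ry": 0, "rz": 0},
    {"dx": 0, "dy": 0, "dz": 0, "rx": 0, "ry": 0, "rz": 0},
  ],
  jaw=60,
  newtons=30,
)

```text
clock: 2.58
tcp_pos: [0.4762, 0.2369, 0.0564]
orientation: [1.753, 1.769, -0.731]
contact_force: [-1.9, -1.1, 7.5]
grip_width: 0.0682
gripper_force: 32.8
```

Emit:
send_rows(
  deltas=[
    {"dx": 0, "dy": 0, "dz": 10, "rx": 0, "ry": 0, "rz": 0},
    {"dx": 0, "dy": 0, "dz": 30, "rx": 0, "ry": 0, "rz": 0},
    {"dx": 0, "dy": 0, "dz": 55, "rx": 0, "ry": 0, "rz": 0},
    {"dx": 0, "dy": 0, "dz": 80, "rx": 0, "ry": 0, "rz": 0},
    {"dx": 0, "dy": 0, "dz": 100, "rx": 0, "ry": 0, "rz": 0},
  ],
)

```text
clock: 3.0
tcp_pos: [0.4762, 0.2378, 0.1568]
orientation: [1.753, 1.772, -0.728]
contact_force: [-1.2, 0.4, -2.4]
grip_width: 0.0686
gripper_force: 34.3
```

Emit:
send_rows(
  deltas=[
    {"dx": -5, "dy": -14, "dz": 10, "rx": 4, "ry": 0, "rz": 0},
    {"dx": -14, "dy": -35, "dz": 20, "rx": 10, "ry": 0, "rz": 0},
    {"dx": -23, "dy": -60, "dz": 25, "rx": 16, "ry": 0, "rz": 0},
    {"dx": -30, "dy": -85, "dz": 25, "rx": 21, "ry": 0, "rz": 0},
    {"dx": -35, "dy": -100, "dz": 25, "rx": 25, "ry": 0, "rz": 0},
  ],
)

```text
clock: 3.42
tcp_pos: [0.4404, 0.1341, 0.1813]
orientation: [2.027, 2.043, -0.351]
contact_force: [-0.3, -0.7, -2.0]
grip_width: 0.0685
gripper_force: 34.3
```

Run:
```python
from h import *
o=r.get_obs();print(o["clock"],np.round(o["tcp_pos"],4),np.round(R.from_rotvec(o["orientation"]).as_matrix(),3),np.round(o["joints"],2),o["grip_width"])
ims=[cv2.resize(grab(n)["frame"],(400,300)) for n in("top","side")]
f=grab("wrist")
ims.append(cv2.resize(f["frame"],(800,300)))
cv2.imwrite("pics/b.png",np.vstack([np.hstack(ims[:2]),ims[2]]))
```

```text
3.4167 [0.4404 0.1341 0.1813] [[-0.007  1.     0.002]
 [ 0.942  0.008 -0.336]
 [-0.336 -0.    -0.942]] [-1.05  0.32  0.51  2.07  0.17  0.98 -0.64] 0.06847577941697676
```

View pics/b.png

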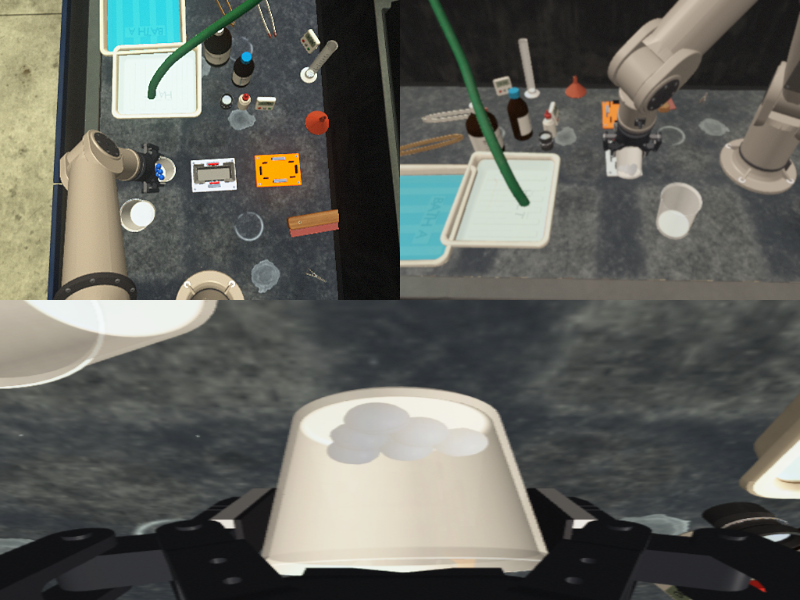

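The beaker is held with all the tablets still inside (seen through the wall at about (410,435) in the wrist view). Continuing the tilt.

Emit:
send_rows(
  deltas=[
    {"dx": 0, "dy": -4, "dz": 2, "rx": 7, "ry": 0, "rz": 0},
    {"dx": 0, "dy": -8, "dz": 4, "rx": 14, "ry": 0, "rz": 0},
    {"dx": 0, "dy": -12, "dz": 6, "rx": 21, "ry": 0, "rz": 0},
    {"dx": 0, "dy": -16, "dz": 8, "rx": 28, "ry": 0, "rz": 0},
    {"dx": 0, "dy": -20, "dz": 10, "rx": 33, "ry": 0, "rz": 0},
  ],
)

```text
clock: 3.98
tcp_pos: [0.442, 0.1171, 0.191]
orientation: [-2.087, -2.113, -0.252]
contact_force: [-0.4, -0.5, -2.5]
grip_width: 0.0684
gripper_force: 34.9
```

Emit:
send_rows(
  deltas=[
    {"dx": 0, "dy": -14, "dz": 0, "rx": 2, "ry": 0, "rz": 0},
    {"dx": 0, "dy": -28, "dz": 0, "rx": 4, "ry": 0, "rz": 0},
    {"dx": 0, "dy": -45, "dz": 0, "rx": 6, "ry": 0, "rz": 0},
    {"dx": 0, "dy": -62, "dz": 0, "rx": 8, "ry": 0, "rz": 0},
    {"dx": 0, "dy": -73, "dz": 0, "rx": 10, "ry": 0, "rz": 0},
  ],
)

```text
clock: 4.4
tcp_pos: [0.4418, 0.0428, 0.19]
orientation: [-1.989, -2.014, -0.413]
contact_force: [0.2, -0.4, -1.7]
grip_width: 0.0682
gripper_force: 34.8
```

Run:
```python
from h import *
o=r.get_obs();print(o["clock"],np.round(o["tcp_pos"],4),np.round(R.from_rotvec(o["orientation"]).as_matrix(),3),np.round(o["joints"],2),o["grip_width"])
```

```text
4.4 [0.4418 0.0428 0.19  ] [[-0.013  1.     0.001]
 [ 0.92   0.011  0.392]
 [ 0.392  0.006 -0.92 ]] [-0.37  0.22  0.48  2.18 -0.65  0.92  0.55] 0.06818799335537473
```

Emit:
send_rows(
  deltas=[
    {"dx": 0, "dy": -2, "dz": -2, "rx": 3, "ry": 0, "rz": 0},
    {"dx": 0, "dy": -4, "dz": -4, "rx": 6, "ry": 0, "rz": 0},
    {"dx": 0, "dy": -6, "dz": -6, "rx": 9, "ry": 0, "rz": 0},
    {"dx": 0, "dy": -8, "dz": -8, "rx": 12, "ry": 0, "rz": 0},
    {"dx": 0, "dy": -8, "dz": -10, "rx": 14, "ry": 0, "rz": 0},
  ],
)

```text
clock: 4.82
tcp_pos: [0.4419, 0.0352, 0.1794]
orientation: [-1.839, -1.863, -0.625]
contact_force: [-1.6, -0.4, -3.2]
grip_width: 0.0682
gripper_force: 34.9
```

Emit:
send_rows(
  deltas=[
    {"dx": 0, "dy": 0, "dz": -1, "rx": 2, "ry": 0, "rz": 0},
    {"dx": 0, "dy": 0, "dz": -2, "rx": 4, "ry": 0, "rz": 0},
    {"dx": 0, "dy": 0, "dz": -3, "rx": 6, "ry": 0, "rz": 0},
    {"dx": 0, "dy": 0, "dz": -4, "rx": 8, "ry": 0, "rz": 0},
    {"dx": 0, "dy": 0, "dz": -5, "rx": 9, "ry": 0, "rz": 0},
  ],
)

```text
clock: 5.23
tcp_pos: [0.4416, 0.0356, 0.174]
orientation: [-1.738, -1.761, -0.747]
contact_force: [0.7, -0.5, -0.7]
grip_width: 0.0684
gripper_force: 34.8
```

Run:
```python
from h import *
o=r.get_obs();print(o["clock"],np.round(o["tcp_pos"],4),np.round(R.from_rotvec(o["orientation"]).as_matrix(),3),np.round(o["joints"],2),o["grip_width"])
ims=[cv2.resize(grab(n)["frame"],(400,300)) for n in("top","side")]
f=grab("wrist")
ims.append(cv2.resize(f["frame"],(800,300)))
cv2.imwrite("pics/c.png",np.vstack([np.hstack(ims[:2]),ims[2]]))
```

```text
5.2333 [0.4416 0.0356 0.174 ] [[-0.013  1.    -0.001]
 [ 0.694  0.009  0.72 ]
 [ 0.72   0.008 -0.694]] [-0.06  0.43  0.41  2.16 -1.    1.21  1.05] 0.0683609628702393
```

View pics/c.png

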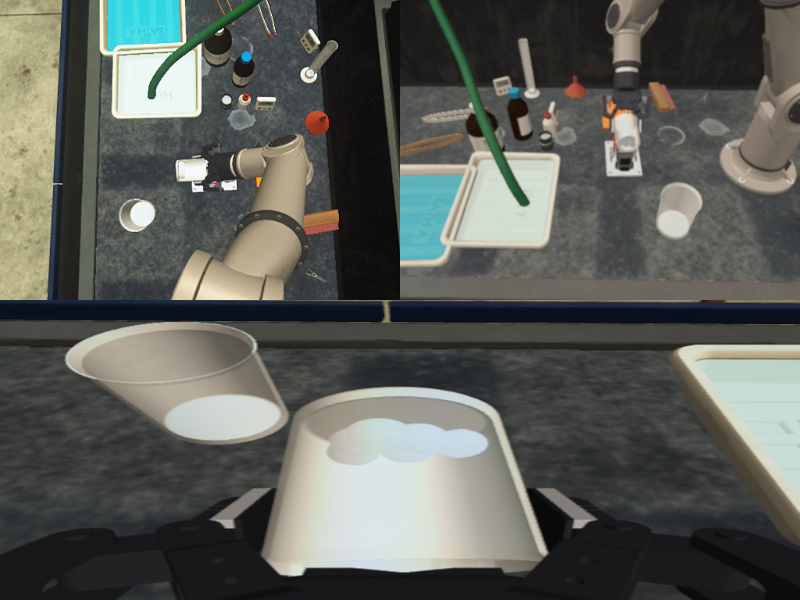

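Tilt is about 91°, with the tablets still at the beaker floor. I keep going slowly to 105°, holding the lip over the cassette.

Emit:
send_rows(
  deltas=[
    {"dx": -1, "dy": -1, "dz": -1, "rx": 2, "ry": 0, "rz": 0},
    {"dx": -1, "dy": -2, "dz": -1, "rx": 4, "ry": 0, "rz": 0},
    {"dx": -1, "dy": -3, "dz": -2, "rx": 6, "ry": 0, "rz": 0},
    {"dx": -1, "dy": -4, "dz": -2, "rx": 8, "ry": 0, "rz": 0},
    {"dx": -1, "dy": -4, "dz": -3, "rx": 9, "ry": 0, "rz": 0},
  ],
)

```text
clock: 5.8
tcp_pos: [0.4399, 0.0313, 0.1714]
orientation: [-1.635, -1.654, -0.861]
contact_force: [0.2, 0.0, -1.8]
grip_width: 0.0683
gripper_force: 35.2
```

Emit:
send_rows(
  deltas=[
    {"dx": 0, "dy": 0, "dz": 0, "rx": 2, "ry": 0, "rz": 0},
    {"dx": 0, "dy": 0, "dz": 0, "rx": 4, "ry": 0, "rz": 0},
    {"dx": 0, "dy": 0, "dz": 0, "rx": 6, "ry": 0, "rz": 0},
    {"dx": 0, "dy": 0, "dz": 0, "rx": 6, "ry": 0, "rz": 0},
    {"dx": 0, "dy": 0, "dz": 0, "rx": 6, "ry": 0, "rz": 0},
  ],
)

```text
clock: 6.22
tcp_pos: [0.4396, 0.0315, 0.1712]
orientation: [-1.565, -1.582, -0.93]
contact_force: [-0.2, -0.2, -0.3]
grip_width: 0.0685
gripper_force: 35.2
```

Run:
```python
from h import *
o=r.get_obs();print(o["clock"],np.round(o["tcp_pos"],4),np.round(R.from_rotvec(o["orientation"]).as_matrix(),3),np.round(o["joints"],2),o["grip_width"])
ims=[cv2.resize(f[k:k+192,l:l+256],(400,300)) for f,k,l in((grab("top")["frame"],150,180),(grab("side")["frame"],80,180))]
f=grab("wrist")
ims.append(cv2.resize(f["frame"],(800,300)))
cv2.imwrite("pics/d.png",np.vstack([np.hstack(ims[:2]),ims[2]]))
```

```text
6.2167 [0.4396 0.0315 0.1712] [[-0.01   1.    -0.001]
 [ 0.486  0.006  0.874]
 [ 0.874  0.009 -0.486]] [ 0.11  0.59  0.35  2.14 -1.1   1.42  1.24] 0.06845300981269756
```

View pics/d.png

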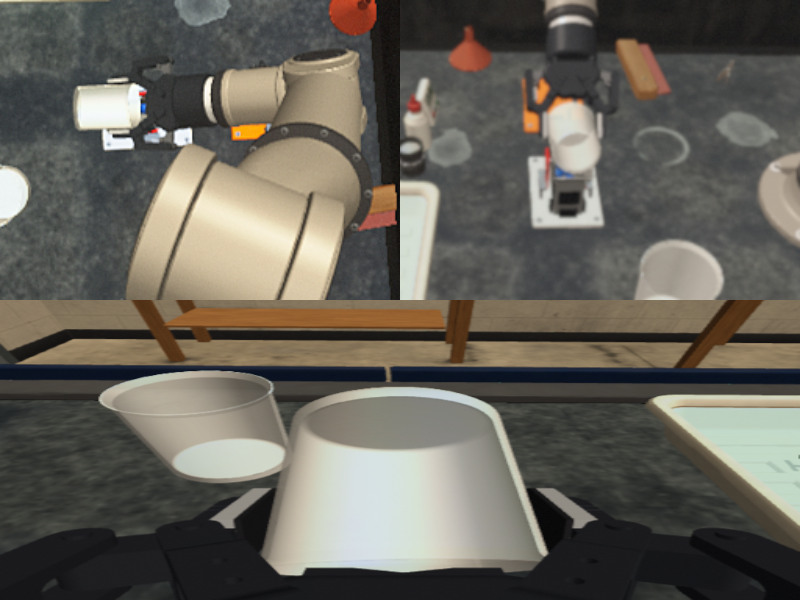

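The balls have rolled away from the floor, and blue shows at the cassette mouth (about (570,165) in the side crop). I give it a little more tilt and time, then check that the beaker is empty.

Emit:
send_rows(
  deltas=[
    {"dx": 0, "dy": 0, "dz": 0, "rx": 2, "ry": 0, "rz": 0},
    {"dx": 0, "dy": 0, "dz": 0, "rx": 5, "ry": 0, "rz": 0},
    {"dx": 0, "dy": 0, "dz": 0, "rx": 5, "ry": 0, "rz": 0},
    {"dx": 0, "dy": 0, "dz": 0, "rx": 5, "ry": 0, "rz": 0},
    {"dx": 0, "dy": 0, "dz": 0, "rx": 5, "ry": 0, "rz": 0},
  ],
)

```text
clock: 6.78
tcp_pos: [0.4395, 0.0314, 0.1715]
orientation: [-1.505, -1.521, -0.986]
contact_force: [0.2, 0.3, -1.6]
grip_width: 0.0684
gripper_force: 35.2
```

Emit:
send_rows(
  deltas=[
    {"dx": 0, "dy": 0, "dz": 0, "rx": 0, "ry": 0, "rz": 0},
    {"dx": 0, "dy": 0, "dz": 0, "rx": 0, "ry": 0, "rz": 0},
    {"dx": 0, "dy": 0, "dz": 0, "rx": 0, "ry": 0, "rz": 0},
    {"dx": 0, "dy": 0, "dz": 0, "rx": 0, "ry": 0, "rz": 0},
    {"dx": 0, "dy": 0, "dz": 0, "rx": 0, "ry": 0, "rz": 0},
  ],
)

```text
clock: 7.2
tcp_pos: [0.4395, 0.0314, 0.1714]
orientation: [-1.504, -1.52, -0.987]
contact_force: [0.3, -0.2, -1.3]
grip_width: 0.0683
gripper_force: 35.2
```

Emit:
send_rows(
  deltas=[
    {"dx": 0, "dy": 5, "dz": 5, "rx": -6, "ry": 0, "rz": 0},
    {"dx": 0, "dy": 15, "dz": 10, "rx": -13, "ry": 0, "rz": 0},
    {"dx": 0, "dy": 25, "dz": 15, "rx": -20, "ry": 0, "rz": 0},
    {"dx": 0, "dy": 40, "dz": 20, "rx": -27, "ry": 0, "rz": 0},
    {"dx": 0, "dy": 60, "dz": 20, "rx": -34, "ry": 0, "rz": 0},
  ],
)

```text
clock: 7.62
tcp_pos: [0.4408, 0.0902, 0.1928]
orientation: [-1.905, -1.918, -0.552]
contact_force: [0.1, 0.6, -2.9]
grip_width: 0.0683
gripper_force: 35.2
```

Emit:
send_rows(
  deltas=[
    {"dx": 5, "dy": 22, "dz": 0, "rx": -7, "ry": 0, "rz": 0},
    {"dx": 10, "dy": 48, "dz": 0, "rx": -14, "ry": 0, "rz": 0},
    {"dx": 20, "dy": 75, "dz": 0, "rx": -21, "ry": 0, "rz": 0},
    {"dx": 28, "dy": 100, "dz": 0, "rx": -28, "ry": 0, "rz": 0},
    {"dx": 34, "dy": 120, "dz": 0, "rx": -35, "ry": 0, "rz": 0},
  ],
)

```text
clock: 8.03
tcp_pos: [0.4719, 0.206, 0.1919]
orientation: [-2.165, -2.185, -0.086]
contact_force: [0.7, -0.4, -1.5]
grip_width: 0.0682
gripper_force: 35.2
```

Run:
```python
from h import *
o=r.get_obs();print(o["clock"],np.round(o["tcp_pos"],4),np.round(R.from_rotvec(o["orientation"]).as_matrix(),3),np.round(o["joints"],2),o["grip_width"])
T=grab("top")["frame"];S=grab("side")["frame"]
def bl(f):
    b=f.astype(int);m=(b[...,0]>110)&(b[...,0]>b[...,1]*1.6)&(b[...,0]>b[...,2]*2)
    n,l,s,c=cv2.connectedComponentsWithStats(m.astype(np.uint8));return [(s[i,4],c[i].round()) for i in range(1,n) if s[i,4]>5]
print(bl(T),bl(S))
a=cv2.resize(T[150:294,180:372],(400,300),interpolation=3);b=cv2.resize(S[80:272,180:436],(400,300))
c=cv2.resize(grab("wrist")["frame"],(800,300))
cv2.imwrite("pics/e.png",np.vstack([np.hstack([a,b]),c]))
```

```text
8.0333 [0.4719 0.206  0.1919] [[-0.009  1.    -0.007]
 [ 0.996  0.01   0.085]
 [ 0.085 -0.006 -0.996]] [-0.85  0.28  0.44  2.03 -0.26  0.85 -0.25] 0.0681940584963459
[(np.int32(133), array([284., 223.])), (np.int32(27), array([271., 219.]))] []
```

View pics/e.png

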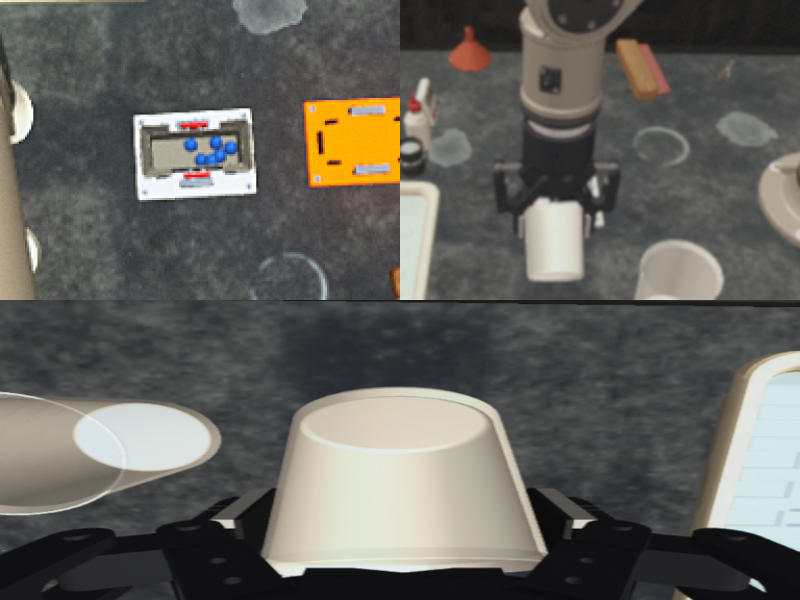

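All six tablets lie in the cassette (top crop, around (190–231, 143–159)) and the beaker is empty. Now I return the beaker.

Emit:
send_rows(
  deltas=[
    {"dx": 1, "dy": 4, "dz": -6, "rx": -7, "ry": 0, "rz": 0},
    {"dx": 2, "dy": 8, "dz": -12, "rx": -14, "ry": 0, "rz": 0},
    {"dx": 3, "dy": 12, "dz": -18, "rx": -21, "ry": 0, "rz": 0},
    {"dx": 4, "dy": 16, "dz": -24, "rx": -28, "ry": 0, "rz": 0},
    {"dx": 4, "dy": 20, "dz": -30, "rx": -35, "ry": 0, "rz": 0},
  ],
)

```text
clock: 8.6
tcp_pos: [0.4759, 0.2249, 0.1615]
orientation: [1.923, 1.935, -0.532]
contact_force: [0.4, -1.1, -1.5]
grip_width: 0.0687
gripper_force: 35.2
```

Emit:
send_rows(
  deltas=[
    {"dx": 0, "dy": 3, "dz": -20, "rx": -5, "ry": 0, "rz": 0},
    {"dx": 0, "dy": 7, "dz": -40, "rx": -10, "ry": 0, "rz": 0},
    {"dx": 0, "dy": 11, "dz": -60, "rx": -14.5, "ry": 0, "rz": 0},
    {"dx": 0, "dy": 11, "dz": -70, "rx": -14.5, "ry": 0, "rz": 0},
    {"dx": 0, "dy": 11, "dz": -70, "rx": -14.5, "ry": 0, "rz": 0},
  ],
)

```text
clock: 9.02
tcp_pos: [0.4739, 0.2354, 0.088]
orientation: [1.761, 1.778, -0.743]
contact_force: [-0.3, -0.3, -0.3]
grip_width: 0.0683
gripper_force: 35.2
```

Run:
```python
from h import *
o=r.get_obs();M=R.from_rotvec(o["orientation"]);print(np.round(o["tcp_pos"],4),o["contact_force"])
print(np.degrees((R.from_rotvec([1.753,1.769,-.731])*M.inv()).as_rotvec()).round(2))
```

```text
[0.4739 0.2354 0.088 ] [-0.30766379 -0.25076346 -0.30831495]
[-0.34 -0.8   0.32]
```

Emit:
send_rows(
  deltas=[
    {"dx": 0, "dy": 0, "dz": -8, "rx": 0, "ry": -0.4, "rz": 0},
    {"dx": 0, "dy": 0, "dz": -16, "rx": 0, "ry": -0.8, "rz": 0},
    {"dx": 0, "dy": 0, "dz": -23, "rx": 0, "ry": -0.8, "rz": 0},
    {"dx": 0, "dy": 0, "dz": -28, "rx": 0, "ry": -0.8, "rz": 0},
    {"dx": 0, "dy": 0, "dz": -28, "rx": 0, "ry": -0.8, "rz": 0},
  ],
)

```text
clock: 9.43
tcp_pos: [0.4753, 0.2361, 0.0627]
orientation: [1.766, 1.768, -0.722]
contact_force: [0.2, 0.3, -0.6]
grip_width: 0.0683
gripper_force: 35.2
```

Emit:
send_rows(
  deltas=[
    {"dx": 0, "dy": 0, "dz": -2, "rx": 0, "ry": 0, "rz": 0},
    {"dx": 0, "dy": 0, "dz": -3, "rx": 0, "ry": 0, "rz": 0},
    {"dx": 0, "dy": 0, "dz": -3, "rx": 0, "ry": 0, "rz": 0},
  ],
)

```text
clock: 9.68
tcp_pos: [0.4756, 0.2366, 0.06]
orientation: [1.765, 1.768, -0.721]
contact_force: [0.3, -0.4, -1.9]
grip_width: 0.0683
gripper_force: 35.2
```

Emit:
send_rows(
  deltas=[
    {"dx": 0, "dy": 0, "dz": -1, "rx": 0, "ry": 0, "rz": 0},
    {"dx": 0, "dy": 0, "dz": -2, "rx": 0, "ry": 0, "rz": 0},
    {"dx": 0, "dy": 0, "dz": -3, "rx": 0, "ry": 0, "rz": 0},
    {"dx": 0, "dy": 0, "dz": -3.5, "rx": 0, "ry": 0, "rz": 0},
    {"dx": 0, "dy": 0, "dz": -3.5, "rx": 0, "ry": 0, "rz": 0},
  ],
)

```text
clock: 10.1
tcp_pos: [0.4755, 0.2365, 0.0564]
orientation: [1.765, 1.767, -0.722]
contact_force: [-0.4, 0.5, -0.4]
grip_width: 0.0684
gripper_force: 35.3
```

Emit:
send_rows(
  deltas=[
    {"dx": 0, "dy": 0, "dz": -1, "rx": 0, "ry": 0, "rz": 0},
    {"dx": 0, "dy": 0, "dz": -1.5, "rx": 0, "ry": 0, "rz": 0},
    {"dx": 0, "dy": 0, "dz": -1.5, "rx": 0, "ry": 0, "rz": 0},
  ],
)

```text
clock: 10.35
tcp_pos: [0.4755, 0.2364, 0.0562]
orientation: [1.764, 1.766, -0.723]
contact_force: [-3.6, 1.4, 10.7]
grip_width: 0.0684
gripper_force: 35.5
```

Contact. Release, then retract along the tool axis.

Emit:
send_rows(
  deltas=[
    {"dx": 0, "dy": 0, "dz": 0.5, "rx": 0, "ry": 0, "rz": 0},
    {"dx": 0, "dy": 0, "dz": 1, "rx": 0, "ry": 0, "rz": 0},
    {"dx": 0, "dy": 0, "dz": 1, "rx": 0, "ry": 0, "rz": 0},
    {"dx": 0, "dy": 0, "dz": 1, "rx": 0, "ry": 0, "rz": 0},
    {"dx": 0, "dy": 0, "dz": 1, "rx": 0, "ry": 0, "rz": 0},
  ],
  jaw=85,
)

```text
clock: 10.77
tcp_pos: [0.4755, 0.2365, 0.0557]
orientation: [1.765, 1.767, -0.722]
contact_force: [-0.2, -0.5, -0.0]
grip_width: 0.0849
gripper_force: 0.0
```

Emit:
send_rows(
  deltas=[
    {"dx": 0, "dy": 10, "dz": 10, "rx": 0, "ry": 0, "rz": 0},
    {"dx": 0, "dy": 25, "dz": 25, "rx": 0, "ry": 0, "rz": 0},
    {"dx": 0, "dy": 45, "dz": 45, "rx": 0, "ry": 0, "rz": 0},
    {"dx": 0, "dy": 65, "dz": 65, "rx": 0, "ry": 0, "rz": 0},
    {"dx": 0, "dy": 80, "dz": 80, "rx": 0, "ry": 0, "rz": 0},
  ],
)

```text
clock: 11.18
tcp_pos: [0.4756, 0.3184, 0.1372]
orientation: [1.765, 1.769, -0.72]
contact_force: [0.7, 0.6, -0.2]
grip_width: 0.0852
gripper_force: 0.0
```

Run:
```python
from h import *
o=r.get_obs();print(o["tcp_pos"],o["grip_width"])
W=cloud(grab("side"))
m=(np.linalg.norm(W[...,:2]-[.474,.242],axis=-1)<.06)&(W[...,2]>.08)&(W[...,2]<.11)
p=W[m];print(m.sum(),p.min(0),p.max(0),cv2.minEnclosingCircle(p[:,:2].astype(np.float32)))
W=cloud(grab("top"))
m=(np.linalg.norm(W[...,:2]-[.474,.242],axis=-1)<.06)&(W[...,2]>.08)&(W[...,2]<.11)
p=W[m];print(m.sum(),p.min(0),p.max(0),cv2.minEnclosingCircle(p[:,:2].astype(np.float32)))
```

```text
[0.47562826 0.3183595  0.1371599 ] 0.08521651458370026
220 [0.43651661 0.20656349 0.08006628] [0.50676165 0.27761796 0.09122096] ((0.47269508242607117, 0.24198460578918457), 0.036323655396699905)
116 [0.44155703 0.20760011 0.08010374] [0.5097507 0.2764689 0.0902179] ((0.4750269651412964, 0.2419671267271042), 0.035833489149808884)
```

The beaker stands upright at its old spot, with the rim at about 88 mm all round. Next, over to the cassette.

Emit:
send_rows(
  deltas=[
    {"dx": 0, "dy": 0, "dz": 30, "rx": 7, "ry": 0, "rz": 0},
    {"dx": 0, "dy": 0, "dz": 60, "rx": 14, "ry": 0, "rz": 0},
    {"dx": 0, "dy": -10, "dz": 85, "rx": 21, "ry": 0, "rz": 0},
    {"dx": 0, "dy": -25, "dz": 100, "rx": 28, "ry": 0, "rz": 0},
    {"dx": 0, "dy": -45, "dz": 105, "rx": 35, "ry": 0, "rz": 0},
  ],
)

```text
clock: 11.7
tcp_pos: [0.4768, 0.2721, 0.243]
orientation: [2.135, 2.139, -0.162]
contact_force: [1.3, 0.4, -0.4]
grip_width: 0.085
gripper_force: 0.0
```

Emit:
send_rows(
  deltas=[
    {"dx": -5, "dy": -30, "dz": 0, "rx": 5, "ry": 0, "rz": 0},
    {"dx": -10, "dy": -60, "dz": 0, "rx": 9.5, "ry": 0, "rz": 0},
    {"dx": -18, "dy": -90, "dz": 0, "rx": 9.5, "ry": 0, "rz": 0},
    {"dx": -26, "dy": -120, "dz": 0, "rx": 9.5, "ry": 0, "rz": 0},
    {"dx": -35, "dy": -150, "dz": 0, "rx": 9.5, "ry": 0, "rz": 0},
  ],
)

```text
clock: 12.12
tcp_pos: [0.439, 0.1185, 0.2397]
orientation: [-2.223, -2.219, 0.001]
contact_force: [0.5, 0.4, 0.3]
grip_width: 0.0851
gripper_force: 0.0
```

Emit:
send_rows(
  deltas=[
    {"dx": 0, "dy": -35, "dz": -10, "rx": 0, "ry": 0, "rz": 1},
    {"dx": 0, "dy": -70, "dz": -25, "rx": 0, "ry": 0, "rz": 2},
    {"dx": 0, "dy": -105, "dz": -40, "rx": 0, "ry": 0, "rz": 2},
    {"dx": 0, "dy": -135, "dz": -55, "rx": 0, "ry": 0, "rz": 2},
    {"dx": 0, "dy": -145, "dz": -65, "rx": 0, "ry": 0, "rz": 2},
  ],
)

```text
clock: 12.53
tcp_pos: [0.4379, -0.0287, 0.174]
orientation: [-2.188, -2.253, 0.003]
contact_force: [-0.2, 0.4, 0.8]
grip_width: 0.0851
gripper_force: 0.0
```

Run:
```python
from h import *
o=r.get_obs();M=R.from_rotvec(o["orientation"]);print(np.round(o["tcp_pos"],4),np.round(o["joints"],2))
t=np.radians(2.1);y=np.array([np.cos(t),np.sin(t),0]);z=np.array([0,0,-1.]);T=R.from_matrix(np.stack([np.cross(y,z),y,z],1))
print(np.degrees((T*M.inv()).as_rotvec()).round(2))
f=grab("wrist");W=cloud(f);b=f["frame"].astype(int)
m=(b[...,2]>120)&(b[...,1]<70)&(b[...,0]<70)&(np.linalg.norm(W[...,:2]-[.44,-.022],axis=-1)<.06)
n,l,s,c=cv2.connectedComponentsWithStats(m.astype(np.uint8))
for i in range(1,n):
    if s[i,4]>20:
        p=W[l==i];print("red",s[i,4],c[i].round(),np.nanmedian(p,0),np.nanmin(p,0),np.nanmax(p,0))
m=(np.linalg.norm(W[...,:2]-[.44,-.022],axis=-1)<.12)&(abs(W[...,2]-.10)<.006)
print(m.sum(),cv2.minAreaRect(W[m][:,:2].astype(np.float32)))
cv2.imwrite("pics/f.png",f["frame"])
```

```text
[ 0.4379 -0.0287  0.174 ] [-0.66  0.2   0.66  2.2  -0.17  0.79  0.14]
[ 0.06 -0.1   0.42]
red 461 [302. 189.] [ 0.46728293 -0.01671549  0.08657319] [ 0.46586139 -0.03537235  0.03053237] [ 0.47084701 -0.00205884  0.08903171]
red 455 [215. 190.] [ 0.4080453  -0.01986408  0.0857983 ] [ 0.40471605 -0.0380911   0.03304556] [ 0.40941145 -0.00448774  0.08915188]
6493 ((0.43759995698928833, -0.02054741233587265), (0.0659697949886322, 0.13573256134986877), 2.3027000427246094)
```

View pics/f.png

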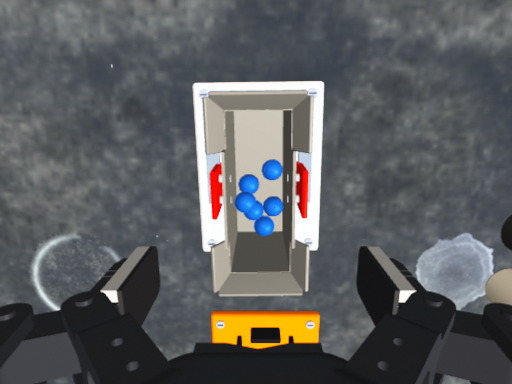

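The wrist view shows all six tablets in the cassette, with the red catches at (215,190) and (302,189) nearly symmetric about the finger centre at about x = 256. I lower astride the catches.

Emit:
send_rows(
  deltas=[
    {"dx": 1, "dy": 8, "dz": 0, "rx": 0, "ry": 0, "rz": 0.4},
    {"dx": 1, "dy": 8, "dz": -10, "rx": 0, "ry": 0, "rz": 0.4},
    {"dx": 1, "dy": 8, "dz": -30, "rx": 0, "ry": 0, "rz": 0.4},
    {"dx": 1, "dy": 8, "dz": -55, "rx": 0, "ry": 0, "rz": 0.4},
    {"dx": 1, "dy": 8, "dz": -75, "rx": 0, "ry": 0, "rz": 0.4},
  ],
)

```text
clock: 13.0
tcp_pos: [0.4416, -0.0133, 0.0995]
orientation: [2.169, 2.273, 0.003]
contact_force: [0.4, 0.9, 0.3]
grip_width: 0.0851
gripper_force: 0.0
```

Emit:
send_rows(
  deltas=[
    {"dx": 0, "dy": 0, "dz": -12, "rx": 0, "ry": 0, "rz": 0},
    {"dx": 0, "dy": 0, "dz": -25, "rx": 0, "ry": 0, "rz": 0},
    {"dx": 0, "dy": 0, "dz": -35, "rx": 0, "ry": 0, "rz": 0},
    {"dx": 0, "dy": 0, "dz": -39, "rx": 0, "ry": 0, "rz": 0},
    {"dx": 0, "dy": 0, "dz": -39, "rx": 0, "ry": 0, "rz": 0},
  ],
)

```text
clock: 13.42
tcp_pos: [0.4411, -0.0146, 0.0611]
orientation: [-2.171, -2.27, 0.0]
contact_force: [0.4, -0.3, 0.2]
grip_width: 0.0851
gripper_force: 0.0
```

Emit:
send_rows(
  deltas=[
    {"dx": -1, "dy": -4, "dz": 0, "rx": 0, "ry": 0, "rz": 0},
    {"dx": -1.5, "dy": -6.5, "dz": 0, "rx": 0, "ry": 0, "rz": 0},
    {"dx": -1.5, "dy": -6.5, "dz": 0, "rx": 0, "ry": 0, "rz": 0},
    {"dx": -1.5, "dy": -6.5, "dz": 0, "rx": 0, "ry": 0, "rz": 0},
  ],
)

```text
clock: 13.75
tcp_pos: [0.4403, -0.0222, 0.0624]
orientation: [2.173, 2.268, 0.003]
contact_force: [-0.2, 0.2, 0.4]
grip_width: 0.0848
gripper_force: 0.0
```

Emit:
send_rows(
  deltas=[
    {"dx": 0, "dy": 0, "dz": 0, "rx": 0, "ry": 0, "rz": 0},
    {"dx": 0, "dy": 0, "dz": 0, "rx": 0, "ry": 0, "rz": 0},
    {"dx": 0, "dy": 0, "dz": 0, "rx": 0, "ry": 0, "rz": 0},
    {"dx": 0, "dy": 0, "dz": 0, "rx": 0, "ry": 0, "rz": 0},
    {"dx": 0, "dy": 0, "dz": 0, "rx": 0, "ry": 0, "rz": 0},
  ],
  jaw=45,
  newtons=40,
)

```text
clock: 14.17
tcp_pos: [0.4396, -0.0219, 0.0627]
orientation: [-2.172, -2.267, -0.002]
contact_force: [-5.2, 1.1, 19.2]
grip_width: 0.0518
gripper_force: 38.2
```

Emit:
send_rows(
  deltas=[
    {"dx": 0, "dy": 0, "dz": 0, "rx": 0, "ry": 0, "rz": 0},
    {"dx": 0, "dy": 0, "dz": 0, "rx": 0, "ry": 0, "rz": 0},
  ],
)

```text
clock: 14.33
tcp_pos: [0.4395, -0.0219, 0.0627]
orientation: [-2.172, -2.267, -0.002]
contact_force: [-6.5, 0.1, 19.3]
grip_width: 0.0519
gripper_force: 38.2
```

Emit:
send_rows(
  deltas=[
    {"dx": 0, "dy": 0, "dz": 1, "rx": 0, "ry": 0, "rz": 0},
    {"dx": 0, "dy": 0, "dz": 2, "rx": 0, "ry": 0, "rz": 0},
    {"dx": 0, "dy": 0, "dz": 4, "rx": 0, "ry": 0, "rz": 0},
    {"dx": 0, "dy": 0, "dz": 6, "rx": 0, "ry": 0, "rz": 0},
    {"dx": 0, "dy": 0, "dz": 6, "rx": 0, "ry": 0, "rz": 0},
  ],
)

```text
clock: 14.75
tcp_pos: [0.4395, -0.0219, 0.0679]
orientation: [-2.172, -2.268, -0.001]
contact_force: [-2.5, -0.6, -1.2]
grip_width: 0.0515
gripper_force: 42.8
```

Run:
```python
from h import *
o=r.get_obs();print(o["tcp_pos"],o["grip_width"],o["contact_force"],o["moment"])
a=cv2.resize(grab("wrist")["frame"],(400,300));S=grab("side")["frame"]
b=cv2.resize(S[130:226,225:353],(400,300),interpolation=2)
cv2.imwrite("pics/g.png",np.hstack([a,b]))
```

```text
[ 0.43954905 -0.0218795   0.067897  ] 0.05148282414377524 [-2.45739574 -0.56630386 -1.18138824] [-0.07383439  0.49491252 -0.08153704]
```

View pics/g.png

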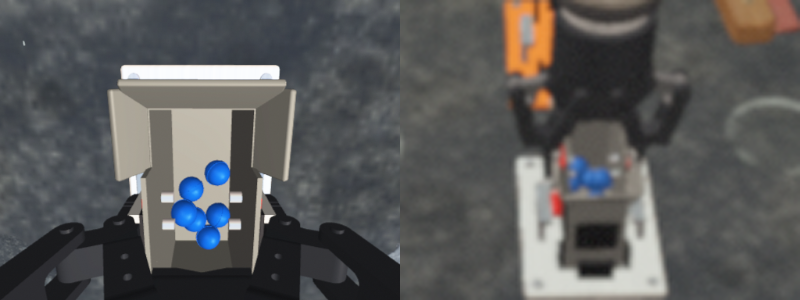

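The gripper pinches at the catches, all six tablets are inside, and the pull on the wrist is small. I lift on gently while watching the force.

Emit:
send_rows(
  deltas=[
    {"dx": 0, "dy": 0, "dz": 2, "rx": 0, "ry": 0, "rz": 0},
    {"dx": 0, "dy": 0, "dz": 4, "rx": 0, "ry": 0, "rz": 0},
    {"dx": 0, "dy": 0, "dz": 6, "rx": 0, "ry": 0, "rz": 0},
    {"dx": 0, "dy": 0, "dz": 6, "rx": 0, "ry": 0, "rz": 0},
  ],
)

```text
clock: 15.18
tcp_pos: [0.4396, -0.0219, 0.074]
orientation: [-2.173, -2.268, -0.001]
contact_force: [-3.4, 0.5, -0.1]
grip_width: 0.0515
gripper_force: 43.2
```

Run:
```python
from h import *
f=grab("top");W=cloud(f)
m=(np.linalg.norm(W[...,:2]-[.44,-.022],axis=-1)<.09)&(W[...,1]>.015)&(W[...,2]>.08)&(W[...,2]<.13)
print(m.sum(),np.nanmax(W[m],0),np.nanmedian(W[m],0))
W=cloud(grab("wrist"))
m=(np.linalg.norm(W[...,:2]-[.44,-.022],axis=-1)<.09)&(W[...,1]>.015)&(W[...,2]>.08)&(W[...,2]<.13)
p=W[m];print(m.sum(),np.nanpercentile(p,[50,95,99],axis=0).round(4)); print(cv2.minAreaRect(p[:,:2].astype(np.float32)))
```

```text
1 [0.46593244 0.04418696 0.11491516] [0.46593244 0.04418696 0.11491516]
17379 [[0.4379 0.0363 0.1092]
 [0.4673 0.046  0.114 ]
 [0.4691 0.0473 0.1146]]
((0.43714648485183716, 0.030399121344089508), (0.0664009228348732, 0.033225446939468384), 2.333594560623169)
```

The collar has risen 11 mm with the gripper, so the catches are free. I lift straight up to 10 cm.

Emit:
send_rows(
  deltas=[
    {"dx": 0, "dy": 0, "dz": 4, "rx": 0, "ry": 0, "rz": 0},
    {"dx": 0, "dy": 0, "dz": 10, "rx": 0, "ry": 0, "rz": 0},
    {"dx": 0, "dy": 0, "dz": 17, "rx": 0, "ry": 0, "rz": 0},
    {"dx": 0, "dy": 0, "dz": 24, "rx": 0, "ry": 0, "rz": 0},
    {"dx": 0, "dy": 0, "dz": 32, "rx": 0, "ry": 0, "rz": 0},
  ],
)

```text
clock: 15.7
tcp_pos: [0.4409, -0.0219, 0.107]
orientation: [2.172, 2.268, 0.003]
contact_force: [-0.2, -0.3, -2.5]
grip_width: 0.0516
gripper_force: 42.8
```

Emit:
send_rows(
  deltas=[
    {"dx": 0, "dy": 0, "dz": 12, "rx": 0, "ry": 0, "rz": 0},
    {"dx": 0, "dy": 0, "dz": 26, "rx": 0, "ry": 0, "rz": 0},
    {"dx": 0, "dy": 0, "dz": 40, "rx": 0, "ry": 0, "rz": 0},
    {"dx": 0, "dy": 0, "dz": 50, "rx": 0, "ry": 0, "rz": 0},
    {"dx": 0, "dy": 0, "dz": 57, "rx": 0, "ry": 0, "rz": 0},
  ],
)

```text
clock: 16.12
tcp_pos: [0.4408, -0.0219, 0.1644]
orientation: [2.172, 2.268, 0.005]
contact_force: [0.4, -0.6, -3.0]
grip_width: 0.0513
gripper_force: 42.8
```

Emit:
send_rows(
  deltas=[
    {"dx": 0, "dy": 0, "dz": 0, "rx": 0, "ry": 0, "rz": 0},
    {"dx": 0, "dy": 0, "dz": 0, "rx": 0, "ry": 0, "rz": 0},
    {"dx": 0, "dy": 0, "dz": 0, "rx": 0, "ry": 0, "rz": 0},
    {"dx": 0, "dy": 0, "dz": 0, "rx": 0, "ry": 0, "rz": 0},
    {"dx": 0, "dy": 0, "dz": 0, "rx": 0, "ry": 0, "rz": 0},
  ],
)

```text
clock: 16.53
tcp_pos: [0.4396, -0.022, 0.1623]
orientation: [-2.173, -2.268, 0.0]
contact_force: [0.6, -0.2, -2.6]
grip_width: 0.0517
gripper_force: 42.8
```

Run:
```python
from h import *
o=r.get_obs();print(o["tcp_pos"],o["grip_width"],o["contact_force"])
f=grab("wrist");W=cloud(f)
m=(np.linalg.norm(W[...,:2]-[.44,-.022],axis=-1)<.09)&(W[...,1]>.015)&(W[...,2]>.18)&(W[...,2]<.22)
p=W[m];print(m.sum(),np.nanpercentile(p,[50,95,99],axis=0).round(4),"side tops",[np.nanpercentile(p[s,2],98).round(4) for s in(p[:,0]<.42,p[:,0]>.46)])
a=cv2.resize(f["frame"],(400,300));S=grab("side")["frame"];b=cv2.resize(S,(400,300))
cv2.imwrite("pics/i.png",np.hstack([a,b]))
```

```text
[ 0.43956336 -0.02203306  0.16228675] 0.05169546361844688 [ 0.60549939 -0.18830465 -2.58696111]
16772 [[0.4378 0.0367 0.1978]
 [0.4673 0.046  0.2023]
 [0.4692 0.0472 0.2029]] side tops [np.float64(0.2026), np.float64(0.2027)]
```

View pics/i.png

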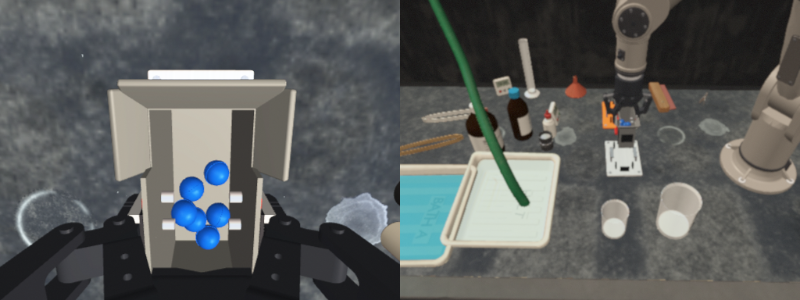

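The cassette is held level 10 cm above its seat (collar at 0.203 m) with all six tablets inside. The beaker stands empty and upright at (615,215), and the bystanders have not moved. I hand in now.

```bash
python3 -c "
from bench import r
print(r.hand_in())"
```

```text
the job is handed in; nothing more can be done
None
```

The job is done and handed in at about 17 s on the robot's clock: all six tablets are in the cassette, which is held level by its pinched catches about 10 cm above its seat, the empty beaker stands upright on the worktop, and the loupe, bottle and timer were not touched.

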